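Set the drill-press speed wheel behind the spray can

TASK

Lift the spray can off its round mat and stand it well to one side on the bench. With a fingertip, gently roll the thumbwheel on the control box's sloped panel until the pointer on the scale lines up with the point of the steel marker tab, then stand the can upright in the middle of its mat again. Keep the can upright and leave the bin, the jar and the wrench where they are.

Things in the scene. Friction and masses are not known exactly. Their poses are not given: they have to be found in the camera images.
- can_center (a point): Loose aluminium spray can, about 0.32 kg: its centre, half-way up. A plain cylinder 60 mm in diameter and 180 mm tall, the top 45 mm being its white cap, firmly fixed and of the same width; tall, so grip it by its cap. z is its own axis, up. It starts on the mat before the control box, in the way of the thumbwheel.
- mat: Fixed round black rubber mat on the bench, 84 mm in diameter, 4 mm thick, directly in front of the control box; origin at the centre of its underside (on the bench, z = 0). The can's place.
- control: Fixed grey control box, 170 mm deep (x), 240 mm wide (y), 134 mm high at the back; origin on the bench at the middle of the foot of its front face; x points from front to back. The front rises 50 mm upright, then a flat panel 130 mm long slopes up and back at 40 degrees from level.
- lamp_bar (a point): Middle of the fixed lamp bar over the upper panel: 52 mm deep, 264 mm wide, 27 mm high, lying 58 to 110 mm behind the box's origin, its underside 213 mm above the bench, on a post at each end (120 to 132 mm from the middle, behind the panel). A vertical gripper over the wheel would strike it; one tilted along the panel's normal clears it. Axes as the control box's.
- wheel_top (a point): Fixed point at the crest of the thumbwheel when not pressed, 15 mm proud of the panel's face. z points straight out of the panel (up and toward the robot, 40 degrees from vertical), x up the slope, y level along the panel: the line along which the crest rolls.
- thumbwheel: Ribbed black wheel, 70 mm in diameter, 30 mm wide; origin on its axle, 35 mm under the crest. 15 mm show between fixed steel cheeks 6 mm high, 76 mm long. Roll it by pressing a fingertip on the crest and stroking along the panel's y (1.5 N at the rim); it stays where left. Sprung: sinks up to 7 mm, 3 N at first touch, 1 N more per mm, then rigid; more than 30 N is forbidden.
- pointer_tip (a point): Middle of the slim black pointer (4 mm wide, 20 mm long, wider foot) 10 mm above the pale scale low on the panel (it sinks and rises with the wheel); axes as wheel_top's. Geared to the wheel: it moves along the panel's y as far as the crest rolls, in the same sense; it cannot be touched. Travel: 52.5 mm either side of the panel's middle; it starts near the -y end.
- mark_tip (a point): Point of the dark steel marker tab (14 mm wide, pointing down the slope) at the upper edge of the scale, at the start always on the pointer's +y side; axes as wheel_top's. It stays put and cannot be touched. The pointer is set when pointer_tip and mark_tip agree along the panel's y.
- bin_center (a point): Bystander: loose blue open parts bin, 160 x 110 x 75 mm high; its centre.
- jar_center (a point): Bystander: loose glass jar with steel lid, 72 mm in diameter, 100 mm high; its centre.
- wrench: Bystander: loose wrench 190 mm long lying along its x axis.

How it is judged:
On the way, in this order (a step that is already met when the one before it is completed fails the run):
1. the can stands upright on the bench, its centre more than 70 mm from the mat's centre (horizontal distance between can_center and mat above 0.07 m and height (world z) of can_center below 0.098 m and angle between can_center's own z axis and vertical below 0.1 rad), for 0.2 s.
2. the pointer is within 5 mm of the marker's point, the wheel let go, and the can still off the mat's middle (y of pointer_tip in the frame of mark_tip between -0.005 and 0.005 m and contact force between thumbwheel and anything else below 0.1 N and horizontal distance between can_center and mat above 0.05 m), for 0.3 s.
At the end, for the whole second after the job is handed in: The pointer is within 5 mm of the marker's point along the scale; the can stands upright (within 0.05 rad) on its mat, its centre within 15 mm of the mat's centre (y of pointer_tip in the frame of mark_tip between -0.005 and 0.005 m and horizontal distance between can_center and mat below 0.015 m and height (world z) of can_center between 0.091 and 0.097 m and angle between can_center's own z axis and vertical below 0.05 rad); the robot touches nothing.
It fails at once if the thumbwheel is pressed with more than 30 N (contact force between thumbwheel and anything else above 30 N).
It fails at once if the can is tipped by more than 0.5 rad (angle between can_center's own z axis and vertical above 0.5 rad).
It fails at once if the bin, the jar or the wrench is moved by more than 20 mm (distance of any of bin_center, jar_center, wrench from where it was at the start of the episode above 0.02 m).
It also fails if it takes over 58 s, if anything falls off the work surface, if the arm or the gripper's body presses on something with over 40 N, if the wrist force passes 120 N, or if a joint passes its speed limit or range.

ROBOT

A 6-joint arm with a two-finger parallel gripper is mounted at the origin on the work surface. World frame = base frame: x ahead of the robot, y to its left, z up, the work surface at z = 0. Lengths are in m, angles in rad, forces in N, time in s.
With the tool pointing down it reaches from about 0.325 to 0.75 m from the base axis. Payload 7.6 kg.
Tool frame: the origin (TCP) lies midway between the tips of the shut fingers; the grasp point (between the pads) lies ctrl.hold_point_z behind it (ctrl.hold_point_z is the distance from the TCP to the grasp point, in m); z points along the fingers, y is the direction in which the jaws open and shut (so a half turn about z gives the same grasp; the last joint's range is limited). The gripper opens to 85 mm and grips with 20 to 120 N. Pads are 22 mm wide; open, the fingers measure 114 mm over their backs; the gripper's body (76 mm by 85 mm) begins 54 mm behind the grasp point. The pads swing forward as they close: fully open they stand 13 mm farther back than shut.
Start: joints at [1.123, 0.052, 1.401, -0, 1.689, -0.07], TCP at [0.194, 0.488, 0.231] pointing down, gripper open.
Joint ranges: [-2.9, 2.9], [-0.91, 2.17], [0.12, 2.37], [-1.06, 4.2], [0.26, 2.73], [-2.93, 2.93]. Speed limits (rad/s): [2.57, 2.57, 3.01, 3.14, 3.14, 3.14].

INTERFACE

Orientations are given as a rotation vector (axis times angle).
In Python, from plant import ctrl gives the robot as it stands.
- The arm moves only by the tool carry_out, never from a script. Its argument "motion" is a list that holds one entry, the list of rows, each a list of 7 numbers: the shift along the tool's x, y, z as a fraction of full scale, then the turn, a rotation vector about the tool's x, y, z as a fraction of full scale, then the opening, from -1 (shut) to 1 (fully open). In form: [[[dx, dy, dz, ax, ay, az, gripper], ...]]. A call has 1 to 10 rows; each row is the pose to reach, as a shift and turn from the pose commanded when the call began, along the tool's axes at that moment, turning the shorter way round; what a row does not reach only later rows make up. Full scale, the value 1, is 600 mm for a shift and pi rad for a turn. A row lasts 1/12 s, in which the tool goes at most 41.7 mm and 7.16 degrees, less where a joint would pass 70% of its speed; a pose out of reach is approached as far as the arm can. A call with a number of a shift or a turn outside -1 to 1 is refused whole. A call with a gripper value outside its range is refused whole. The fingers move at their own pace and stop on an object; the grip force is fixed at half the most. Time passes only in rows, so rows that repeat a pose let the fingers close. It gives the time, the measured TCP pose, the force and the opening at its end, in the units of the state.
- ctrl.observe(): the state, without advancing time (a new reading comes with each control period).
- ctrl.capture(name): name is "side" or "top"; returns a dict with "frame" (480x640x3 uint8, blue, green, red), "fx", "fy", "cx", "cy" (pixels), "R" (3x3) and "t" (3): a world point X has camera coordinates R X + t. Camera axes: x right, y down, z forward; pixel columns grow to the right and rows downward; lengths in m; the calibration is good to about 2 mm. A picture is of the moment at which its call begins. There is no depth.
- ctrl.sign_off(): hands the job in, once; it reports no verdict.
The state is a dict: "clock": time; "qpos": joint angles; "joint_velocities": joint speeds; "joint_efforts": joint torques, N m; "tcp_pos": TCP position; "eef_rot": TCP orientation; "contact_force": force on the tool from outside, world axes, zero at the start; "moment": the same for the moment, N m; "opening": opening from 0.0 (shut) to 1.0 (fully open).
Only numpy, scipy, OpenCV 4.12 (cv2) and the standard library are available. Lean on these libraries where they do the work, as an engineer would, in place of code of your own. Each camera call takes 0.05 s, during which the arm holds its last target. There are 200 camera calls.

## Working session

There is one attempt and no reset: what is moved stays moved. The work goes in short steps, Python scripts to look and compute and a tool call to move; the robot and the scene stay as the last step left them, time stands still between calls to the robot, and variables do not carry over. Pictures are saved under pics/ and viewed, about 8 in all and at most 12, crops included, and the job is handed in when it is done.

Besides the shell and the picture viewer there is one more tool, called after "Call:" in YAML: its name, and indented under it one key for each argument. carry_out: Moves the arm, as the interface text tells. Its arguments: {"type":"object","properties":{"motion":{"type":"array","items":{"type":"array","items":{"type":"array","items":{"type":"number","minimum":-1,"maximum":1}}}}},"required":["motion"]}

```bash
mkdir -p pics; ls; python3 - <<'E'
from plant import ctrl
import cv2,numpy as np
for n in("side","top"):
    c=ctrl.capture(n); cv2.imwrite(f"pics/{n}0.png",c["frame"]); np.savez(f"{n}0.npz",**c)
    print(n,c["fx"],c["fy"],c["cx"],c["cy"],c["R"].round(3).tolist(),"cam",(-c["R"].T@c["t"]).round(3))
print(ctrl.observe(),ctrl.hold_point_z)
E
```

```text
pics
side 603.5533963541858 603.5533963541858 320.18689890219866 243.87037043149508 [[-0.952, -0.306, 0.02], [-0.236, 0.688, -0.687], [0.197, -0.658, -0.727]] cam [0.203 0.892 1.165]
top 435.2521439569051 435.2521439569051 312.0049756490592 235.12062140108756 [[0.01, -1.0, 0.011], [-0.996, -0.011, -0.084], [0.084, -0.01, -0.996]] cam [ 0.399 -0.019  1.355]
{'clock': 0.1, 'qpos': array([ 1.12274973e+00,  5.27567157e-02,  1.40160619e+00,  5.05027802e-05,
        1.68858710e+00, -7.03046257e-02]), 'joint_velocities': array([ 0.00062603, -0.00257796, -0.00313744,  0.00041131, -0.00050266,
        0.00051379]), 'joint_efforts': array([ 9.27256333e-04, -3.82576060e+01, -3.60989714e+01, -3.04889750e-05,
        4.63998455e-03,  7.99205054e-06]), 'tcp_pos': array([0.19348732, 0.48776641, 0.23057416]), 'eef_rot': array([-5.89750628e-01, -3.08533698e+00,  2.04046362e-03]), 'contact_force': array([ 0.47116322, -0.05424531,  0.78022582]), 'moment': array([ 0.01656925, -0.02991001, -0.03561345]), 'opening': 0.9992761908021054} 0.0187
```

View pics/side0.png

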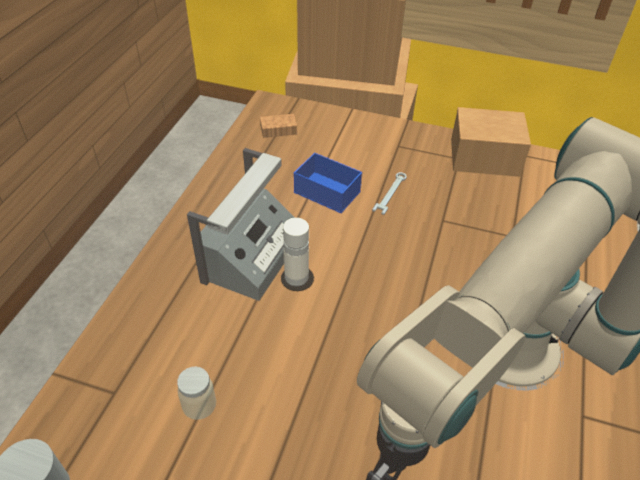

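View pics/top0.png

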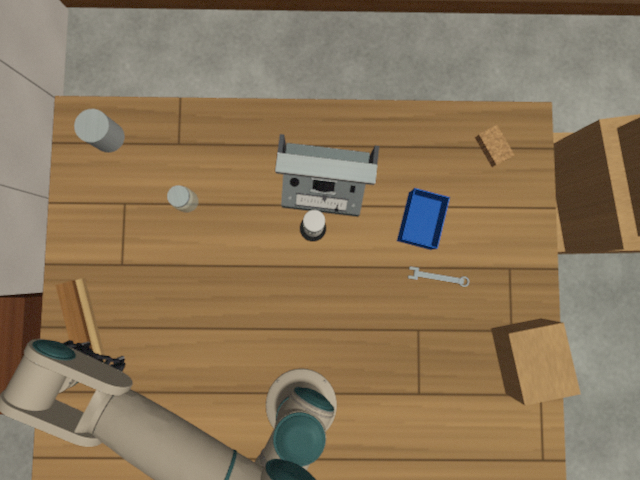

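The scene is clear. In the top view the can's cap is at about (314,222), the mat at (313,230), the box at (283-378, 148-215), the bin at (423,219), the jar at (181,198) and the wrench at (440,277). I'll zoom in on both views.

```bash
python3 - <<'E'
import cv2,numpy as np
a=cv2.imread("pics/top0.png")[130:250,265:390]; b=cv2.imread("pics/side0.png")[140:310,180:330]
z=lambda i,w,h:cv2.resize(i,(w,h),interpolation=cv2.INTER_CUBIC)
A=z(a,400,384); B=z(b,400,453)
o=np.zeros((453,800,3),np.uint8);o[:384,:400]=A;o[:,400:]=B
cv2.imwrite("pics/c1.png",z(o,800,453))
E
```

```text
(no output)
```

View pics/c1.png

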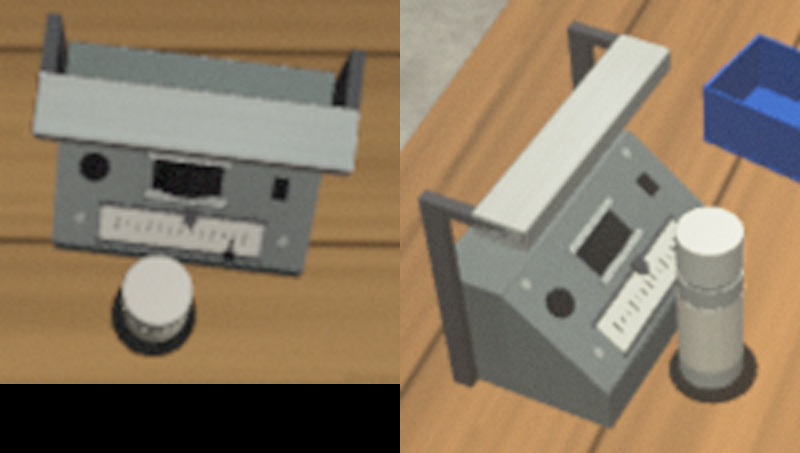

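The top crop (3.2x) shows:
- The front edge of the panel runs from (53,246) to (300,274).
- The wheel is at (188,178).
- The marker point is at about (190,226).
- The pointer is at (231,248), to the right of the marker (-y side).
- The cap's top is at (158,285).

Next I'll cast rays.

```bash
cat > h.py <<'E'
import numpy as np,cv2
from scipy.spatial.transform import Rotation as Ro
def ray(c,uv):
    d=c["R"].T@np.array([(uv[0]-c["cx"])/c["fx"],(uv[1]-c["cy"])/c["fy"],1.]); return -c["R"].T@c["t"],d
def onplane(c,uv,p,n):
    o,d=ray(c,uv); return o+d*(np.dot(np.array(p)-o,n)/np.dot(d,n))
def onz(c,uv,z): return onplane(c,uv,(0,0,z),(0,0,1.))
def px(c,X):
    p=c["R"]@X+c["t"]; return np.array([c["fx"]*p[0]/p[2]+c["cx"],c["fy"]*p[1]/p[2]+c["cy"]])
def two(c1,u1,c2,u2):
    o1,d1=ray(c1,u1);o2,d2=ray(c2,u2)
    s=np.linalg.lstsq(np.c_[d1,-d2],o2-o1,rcond=None)[0]; a,b=o1+s[0]*d1,o2+s[1]*d2
    return (a+b)/2,np.linalg.norm(a-b)
E
python3 - <<'E'
from h import *
t=np.load("top0.npz");s=np.load("side0.npz")
T=lambda u,v:(265+(u+.5)/3.2-.5,130+(v+.5)/3.2-.5)
S=lambda u,v:(180+(u-400+.5)/2.667-.5,140+(v+.5)/2.665-.5)
L=onz(t,T(53,246),.05);Rr=onz(t,T(300,274),.05)
y=(L-Rr)[:2];print("front",L,Rr,np.linalg.norm(y)); y/=np.linalg.norm(y);yaw=np.arctan2(-y[0],y[1]);print("yaw",yaw)
bar=[onz(t,T(*p),.24) for p in((42,73),(358,102),(352,170),(35,135))];print("bar",np.mean(bar,0)); yb=((bar[0]+bar[3])-(bar[1]+bar[2]))[:2];print("bar yaw",np.arctan2(-yb[0],yb[1]),np.linalg.norm(yb)/2)
O=(L+Rr)/2;O[2]=0
x=np.array([np.cos(yaw),np.sin(yaw),0]);Y=np.array([-x[1],x[0],0])
print("O",O,"O from bar",np.mean(bar,0)-x*.084)
n=-np.sin(np.radians(40))*x+[0,0,np.cos(np.radians(40))]
up=np.cos(np.radians(40))*x+[0,0,np.sin(np.radians(40))]
P0=O+[0,0,.05]
def pan(c,uv,h):
    X=onplane(c,uv,P0+n*h,n);return X,((X-P0)@up).round(4),((X-P0)@Y).round(4)
print("wheel",pan(t,T(188,178),.008),pan(s,S(606,242),.008))
print("mark",pan(t,T(190,226),.0),pan(t,T(190,226),.01),pan(s,S(644,272),.01))
print("ptr",pan(t,T(231,248),.01))
W=pan(t,T(188,178),.008)[0];
# cap and mat by masks
f=t["frame"];hsv=cv2.cvtColor(f,cv2.COLOR_BGR2HSV)
m=((hsv[...,1]<50)&(hsv[...,2]>130)).astype(np.uint8);m[:209]=0;m[245:]=0;m[:,:295]=0;m[:,335:]=0
k=max(cv2.findContours(m,0,1)[0],key=cv2.contourArea);print("cap",cv2.minEnclosingCircle(k),cv2.boundingRect(k), onz(t,T(158,285),.184))
g=(hsv[...,2]<60).astype(np.uint8);g[:218]=0;g[250:]=0;g[:,:290]=0;g[:,340:]=0
k=max(cv2.findContours(g,0,1)[0],key=cv2.contourArea);(c,r)=cv2.minEnclosingCircle(k);print("mat",c,r,onz(t,c,.004))
g=(cv2.cvtColor(s["frame"],cv2.COLOR_BGR2HSV)[...,2]<60).astype(np.uint8);g[:255]=0;g[300:]=0;g[:,:270]=0;g[:,325:]=0
k=max(cv2.findContours(g,0,1)[0],key=cv2.contourArea);print("mat side",cv2.boundingRect(k),onz(s,S(713,367),.004))
for nm,uv,z in(("bin",(423,219),.05),("jar",(181,198),.1),("wr",(440,277),0)):print(nm,onz(t,uv,z))
E
```

```text
front [0.59480415 0.06263478 0.05      ] [ 0.57089517 -0.17113076  0.05      ] 0.23498504062689818
yaw -0.10192320522257796
bar [ 0.67130755 -0.06458937  0.24      ]
bar yaw -0.08945626699550646 0.2592037545980673
O [ 0.58284966 -0.05424799  0.        ] O from bar [ 0.58774348 -0.05604264  0.24      ]
wheel (array([ 0.64829579, -0.06216508,  0.11575001]), np.float64(0.0928), np.float64(-0.0012)) (array([ 0.64718506, -0.05252429,  0.11399975]), np.float64(0.09), np.float64(0.0083))
mark (array([ 0.6113622 , -0.06582902,  0.07478944]), np.float64(0.0386), np.float64(-0.0086)) (array([ 0.60946352, -0.06540889,  0.08622273]), np.float64(0.0444), np.float64(-0.0084)) (array([ 0.61115268, -0.05243081,  0.08652473]), np.float64(0.0449), np.float64(0.0047))
ptr (array([ 0.59125771, -0.10410172,  0.07432895]), np.float64(0.0259), np.float64(-0.0487))
cap ((313.6153869628906, 221.84616088867188), 12.385663986206055) (303, 210, 22, 25) [ 0.5424145  -0.03511736  0.184     ]
mat (312.4417419433594, 227.98544311523438) 12.599273681640625 [ 0.53532943 -0.03296058  0.004     ]Traceback (most recent call last):
  File "<stdin>", line 27, in <module>
ValueError: max() iterable argument is empty
```

```bash
cat >> h.py <<'E'
TH=np.radians(40)
def down(yaw): return np.array([[-np.cos(yaw),-np.sin(yaw),0],[-np.sin(yaw),np.cos(yaw),0],[0,0,-1.]]).T  # rows->cols: tool x,y,z ; y along box Y
def down(yaw):
    x=np.array([-np.cos(yaw),-np.sin(yaw),0]);z=np.array([0,0,-1.]);return np.c_[x,np.cross(z,x),z]
def tilt(yaw):
    bx=np.array([np.cos(yaw),np.sin(yaw),0]);z=np.sin(TH)*bx-[0,0,np.cos(TH)];x=-(np.cos(TH)*bx+[0,0,np.sin(TH)]);return np.c_[x,np.cross(z,x),z]
def go(pos,R):
    from plant import ctrl
    o=ctrl.observe();C=Ro.from_rotvec(o["eef_rot"]).as_matrix()
    d=C.T@(np.array(pos)-o["tcp_pos"]);a=Ro.from_matrix(C.T@R).as_rotvec()
    print("move",(d/.6).round(4),(a/np.pi).round(4),"mm",np.linalg.norm(d)*1000,"deg",np.degrees(np.linalg.norm(a)))
E
python3 - <<'E'
from h import *
print(down(-.095),tilt(-.095))
t=np.load("top0.npz");s=np.load("side0.npz")
T=lambda u,v:(265+(u+.5)/3.2-.5,130+(v+.5)/3.2-.5)
S=lambda u,v:(180+(u-400+.5)/2.667-.5,140+(v+.5)/2.665-.5)
for n,a,b in(("wheel",(188,178),(606,242)),("mark",(190,226),(644,272)),("cap",(158,285),(710,232)),("barRf",(352,170),(668,50)),("barLf",(35,135),(505,235)),("frontL",(53,246),(612,390))):
    print(n,two(t,T(*a),s,S(*b)))
for nm,uv,z in(("bin",(423,219),.05),("jar",(181,198),.1),("wr",(440,277),0)):print(nm,onz(t,uv,z))
go((.541,-.036,.23),down(-.095))
E
```

```text
[[-0.99549089  0.09485717  0.        ]
 [ 0.09485717  0.99549089  0.        ]
 [ 0.          0.         -1.        ]] [[-7.62590267e-01  9.48571686e-02  6.39889211e-01]
 [ 7.26648069e-02  9.95490893e-01 -6.09730127e-02]
 [-6.42787610e-01 -6.93889390e-18 -7.66044443e-01]]
wheel (array([ 0.65135647, -0.06249704,  0.10294802]), np.float64(0.000976751943366422))
mark (array([ 0.61418149, -0.06535716,  0.07207236]), np.float64(0.004816609156939178))
cap (array([ 0.54153606, -0.03558826,  0.17767332]), np.float64(0.003373914949846556))
barRf (array([ 0.63372835, -0.19166989,  0.23511581]), np.float64(0.0023542272286414014))
barLf (array([0.66883831, 0.07041412, 0.23003096]), np.float64(0.018996808780781405))
frontL (array([0.59633498, 0.06294703, 0.05356096]), np.float64(0.004213253449666362))
bin [ 0.56185915 -0.36694209  0.05      ]
jar [0.60881939 0.35099153 0.1       ]
wr [ 0.38711208 -0.43127057  0.        ]
move [-0.8603 -0.5978  0.0016] [-0.0004 -0.0001 -0.09  ] mm 628.5671347020657 deg 16.199769389715215
```

Call:
carry_out:
  motion:
    - [[-0.86,-0.598,0,0,0,-0.09,1],[-0.86,-0.598,0,0,0,-0.09,1],[-0.86,-0.598,0,0,0,-0.09,1],[-0.86,-0.598,0,0,0,-0.09,1],[-0.86,-0.598,0,0,0,-0.09,1],[-0.86,-0.598,0,0,0,-0.09,1],[-0.86,-0.598,0,0,0,-0.09,1],[-0.86,-0.598,0,0,0,-0.09,1],[-0.86,-0.598,0,0,0,-0.09,1],[-0.86,-0.598,0,0,0,-0.09,1]]

```text
clock: 0.93
tcp_pos: [0.4209, 0.1442, 0.2312]
eef_rot: [-0.149, -3.138, -0.0]
contact_force: [0.6, 0.7, -0.6]
opening: 1.003
```

```bash
python3 - <<'E'
from h import *
go((.541,-.036,.215),down(-.095))
E
```

```text
move [-0.2278 -0.28    0.0269] [ 0.0001 -0.     -0.    ] mm 217.17129744900484 deg 0.009849190031131539
```

Call:
carry_out:
  motion:
    - [[-0.223,-0.275,0.0,0,0,0,1],[-0.223,-0.275,0.0,0,0,0,1],[-0.223,-0.275,0.0,0,0,0,1],[-0.223,-0.275,0.0,0,0,0,1],[-0.223,-0.275,0.0,0,0,0,1],[-0.223,-0.275,0.0,0,0,0,1],[-0.223,-0.275,0.0,0,0,0,1],[-0.223,-0.275,0.0,0,0,0,1]]

```text
clock: 1.6
tcp_pos: [0.5376, -0.0306, 0.2308]
eef_rot: [-0.15, -3.137, -0.001]
contact_force: [0.3, 0.1, -0.4]
opening: 1.001
```

```bash
python3 - <<'E'
from h import *
from plant import ctrl
go((.541,-.036,.144),down(-.095))
s=ctrl.capture("side");t=ctrl.capture("top")
z=lambda i,w,h:cv2.resize(i,(w,h),interpolation=cv2.INTER_CUBIC)
o=np.hstack([z(t["frame"][130:250,265:390],400,384),z(s["frame"][160:310,190:346],400,384)])
cv2.imwrite("pics/c2.png",o)
E
```

```text
move [-0.0067 -0.0085  0.1446] [ 0.0002 -0.0004 -0.0002] mm 86.9869317228188 deg 0.0867857729584538
```

View pics/c2.png

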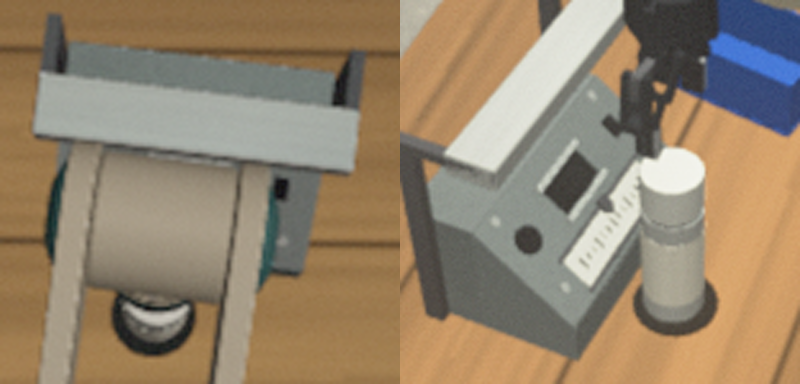

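```bash
python3 - <<'E'
from h import *
from plant import ctrl
s=np.load("side0.npz");o=ctrl.observe();C=Ro.from_rotvec(o["eef_rot"]).as_matrix();p=o["tcp_pos"];print(p,o["clock"])
for d in((0,0,0),(0,.045,-.013),(0,-.045,-.013),(0,0,-.07)):
    print(d,(px(s,p+C@np.array(d))-[190,160])*2.562+[400,0])
for q in ((.541,-.036,.184),(.541,-.036,.004),(.545,-.036,.184)): print(q,(px(s,np.array(q))-[190,160])*2.562+[400,0])
E
```

```text
[ 0.53745358 -0.02958481  0.23145423] 1.7
(0, 0, 0) [671.00250206 132.81862015]
(0, 0.045, -0.013) [648.60371646 155.03432619]
(0, -0.045, -0.013) [692.1846402   90.23829986]
(0, 0, -0.07) [670.21124831  72.39517924]
(0.541, -0.036, 0.184) [670.16598653 165.56147721]
(0.541, -0.036, 0.004) [672.00877292 295.49161757]
(0.545, -0.036, 0.184) [665.96903108 164.54166676]
```

Call:
carry_out:
  motion:
    - [[-0.005,-0.006,0.03,0,0,0,1],[-0.005,-0.006,0.06,0,0,0,1],[-0.005,-0.006,0.09,0,0,0,1],[-0.005,-0.006,0.12,0,0,0,1],[-0.005,-0.006,0.144,0,0,0,1],[-0.005,-0.006,0.144,0,0,0,1],[-0.005,-0.006,0.144,0,0,0,1]]

```text
clock: 2.28
tcp_pos: [0.54, -0.0335, 0.145]
eef_rot: [-0.147, -3.137, -0.0]
contact_force: [0.0, -0.0, 0.3]
opening: 1.001
```

```bash
python3 - <<'E'
from h import *
go((.540,-.034,.144),down(-.095))
E
```

```text
move [-0.0001 -0.0008  0.0017] [ 0.0001 -0.0003  0.0005] mm 1.1549592538417484 deg 0.10307639562580022
```

Call:
carry_out:
  motion:
    - [[0,0,0,0,0,0,-1],[0,0,0,0,0,0,-1],[0,0,0,0,0,0,-1],[0,0,0,0,0,0,-1],[0,0,0,0,0,0,-1],[0,0,0,0,0,0,-1],[0,0,0,0,0,0,-1],[0,0,0,0,0,0,-1],[0,0,0,0,0,0,-1],[0,0,0,0,0,0,-1]]

```text
clock: 3.12
tcp_pos: [0.5415, -0.0343, 0.147]
eef_rot: [0.149, 3.135, 0.001]
contact_force: [-0.2, 2.3, 6.1]
opening: 0.687
```

Call:
carry_out:
  motion:
    - [[0,0,-0.01,0,0,0,-1],[0,0,-0.02,0,0,0,-1],[0,0,-0.03,0,0,0,-1],[0,0,-0.04,0,0,0,-1],[0,0,-0.05,0,0,0,-1],[0,0,-0.06,0,0,0,-1],[0,0,-0.06,0,0,0,-1],[0,0,-0.06,0,0,0,-1]]

```text
clock: 3.78
tcp_pos: [0.5407, -0.0347, 0.1813]
eef_rot: [0.149, 3.137, -0.0]
contact_force: [-0.1, -0.8, -2.3]
opening: 0.688
```

```bash
python3 - <<'E'
from h import *
from plant import ctrl
print(ctrl.observe()["opening"])
go((.45,.15,.18),down(-.095))
s=ctrl.capture("side");t=ctrl.capture("top")
z=lambda i,w,h:cv2.resize(i,(w,h),interpolation=cv2.INTER_CUBIC)
o=np.hstack([z(t["frame"][130:250,265:390],400,384),z(s["frame"][160:310,190:346],400,384)])
cv2.imwrite("pics/c3.png",o)
E
```

```text
0.6875369711192639
move [0.1798 0.2921 0.0021] [ 0.      0.0003 -0.    ] mm 205.76617810287803 deg 0.048693015002507355
```

View pics/c3.png

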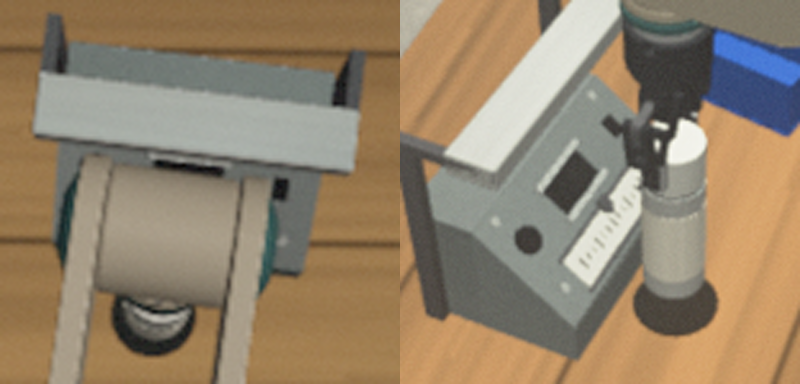

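Picture 5 shows the can held upright by its cap, clear of the mat.

Call:
carry_out:
  motion:
    - [[0.01,0.016,0,0,0,0,-1],[0.03,0.049,0,0,0,0,-1],[0.055,0.09,0,0,0,0,-1],[0.08,0.13,0,0,0,0,-1],[0.105,0.17,0,0,0,0,-1],[0.13,0.21,0,0,0,0,-1],[0.152,0.247,0,0,0,0,-1],[0.17,0.276,0,0,0,0,-1],[0.18,0.292,0,0,0,0,-1],[0.18,0.292,0,0,0,0,-1]]

```text
clock: 4.72
tcp_pos: [0.4484, 0.152, 0.1808]
eef_rot: [-0.145, -3.138, -0.001]
contact_force: [-0.5, -0.6, -2.6]
opening: 0.689
```

Call:
carry_out:
  motion:
    - [[0,0,0.015,0,0,0,-1],[0,0,0.03,0,0,0,-1],[0,0,0.042,0,0,0,-1],[0,0,0.05,0,0,0,-1],[0,0,0.056,0,0,0,-1],[0,0,0.06,0,0,0,-1],[0,0,0.06,0,0,0,-1]]

```text
clock: 5.3
tcp_pos: [0.4496, 0.1497, 0.1443]
eef_rot: [-0.15, -3.137, 0.0]
contact_force: [-0.4, -0.4, -3.2]
opening: 0.688
```

Call:
carry_out:
  motion:
    - [[0,0,0.002,0,0,0,-1],[0,0,0.003,0,0,0,-1],[0,0,0.003,0,0,0,-1]]

```text
clock: 5.55
tcp_pos: [0.4498, 0.1501, 0.1433]
eef_rot: [0.149, 3.138, 0.0]
contact_force: [0.1, 0.6, -2.5]
opening: 0.688
```

Call:
carry_out:
  motion:
    - [[0,0,0.001,0,0,0,-1],[0,0,0.002,0,0,0,-1],[0,0,0.002,0,0,0,-1]]

```text
clock: 5.8
tcp_pos: [0.4501, 0.1501, 0.143]
eef_rot: [0.149, 3.136, 0.001]
contact_force: [-0.9, 0.1, 4.4]
opening: 0.683
```

Touchdown at TCP z ≈ 0.143. I'll release and rise.

Call:
carry_out:
  motion:
    - [[0,0,0,0,0,0,1],[0,0,0,0,0,0,1],[0,0,0,0,0,0,1],[0,0,0,0,0,0,1],[0,0,0,0,0,0,1],[0,0,0,0,0,0,1]]

```text
clock: 6.3
tcp_pos: [0.4496, 0.15, 0.1419]
eef_rot: [-0.149, -3.138, -0.0]
contact_force: [-0.5, 0.0, -0.1]
opening: 0.999
```

Call:
carry_out:
  motion:
    - [[0,0,-0.03,0,0,0,1],[0,0,-0.07,0,0,0,1],[0,0,-0.12,0,0,0,1],[0,0,-0.17,0,0,0,1],[0,0,-0.22,0,0,0,0],[0,0,-0.22,0,0,0,-1],[0,0,-0.22,0,0,0,-1]]

```text
clock: 6.88
tcp_pos: [0.4503, 0.1502, 0.2757]
eef_rot: [0.149, 3.134, 0.002]
contact_force: [0.2, -0.0, -0.1]
opening: 0.604
```

```bash
python3 - <<'E'
from h import *
from plant import ctrl
s=ctrl.capture("side");t=ctrl.capture("top");np.savez("side1.npz",**s);np.savez("top1.npz",**t)
z=lambda i,w,h:cv2.resize(i,(w,h),interpolation=cv2.INTER_CUBIC)
A=z(t["frame"][165:248,270:370],400,332);B=z(s["frame"][185:310,190:340],400,333)[:332]
cv2.imwrite("pics/c4.png",np.vstack([np.hstack([A,B])]))
E
```

```text
(no output)
```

View pics/c4.png

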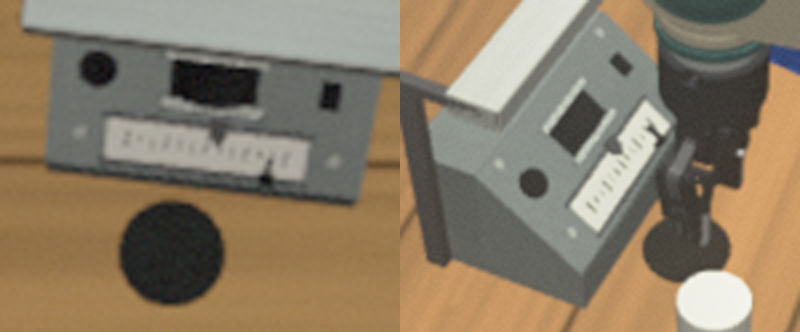

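Picture 6 shows the mat fully clear at crop (172,253), the wheel at (214,84), the marker point at about (217,146) and the pointer at about (267,165). The can stands aside.

```bash
python3 - <<'E'
from h import *
t=np.load("top1.npz");s=np.load("side1.npz")
f=t["frame"];v=cv2.cvtColor(f,cv2.COLOR_BGR2HSV)[...,2]
T=lambda u,w:(270+(u+.5)/4-.5,165+(w+.5)/4-.5)
S=lambda u,w:(190+(u-400+.5)/2.667-.5,185+(w+.5)/2.664-.5)
g=(v<65).astype(np.uint8);g[:213]=0;g[245:]=0;g[:,:295]=0;g[:,:]=g;g[:,332:]=0
k=max(cv2.findContours(g,0,1)[0],key=cv2.contourArea);M=cv2.moments(g,True);c=(M["m10"]/M["m00"],M["m01"]/M["m00"])
mat=onz(t,c,.004);print("mat",c,cv2.boundingRect(k),mat, "side",onz(s,S(686,249),.004))
print("can",onz(s,S(713,297),.18))
L=onz(t,T(45,167),.05);R_=onz(t,T(356,203),.05);d=(L-R_)[:2];yaw=np.arctan2(-d[0],d[1]);print("front",L,R_,np.linalg.norm(d),yaw)
for n,a,b in(("wheel",(214,84),(577,121)),("mark",(217,146),(615,148)),("ptr",(267,163),(658,130)),("frL",(45,167),(585,305)),("dot",(329,96),(621,64)),("knob",(98,69),(534,183)),("scaleLT",(106,116),(571,206)),("scaleRB",(307,180),(672,117))):
    print(n,*two(t,T(*a),s,S(*b)))
z=cv2.resize(f[180:216,288:356],(748,396),interpolation=cv2.INTER_CUBIC);cv2.imwrite("pics/c5.png",z)
E
```

```text
mat (312.4468503937008, 227.88779527559055) (300, 216, 26, 25) [ 0.53563583 -0.03297336  0.004     ] side [ 0.53612878 -0.02785907  0.004     ]
can [0.44954642 0.15088133 0.18      ]
front [0.59526856 0.06368153 0.05      ] [ 0.57061725 -0.17179367  0.05      ] 0.23676202871427443 -0.10430758766976805
wheel [ 0.65140776 -0.06124161  0.10509344] 0.004029375527356458
mark [ 0.61303874 -0.06404738  0.07863842] 0.009877732666016936
ptr [ 0.59361139 -0.10349225  0.07280631] 0.0065141619652156766
frL [0.60112401 0.0662636  0.0061015 ] 0.0015374280382938637
dot [ 0.64190366 -0.14539268  0.10570333] 0.0008279315971715506
knob [0.66005198 0.02298422 0.10466274] 0.0010879704337528138
scaleLT [0.62942015 0.01723521 0.0790616 ] 0.00034944164041925314
scaleRB [ 0.58633991 -0.13332024  0.06341376] 0.0011474035514861408
```

View pics/c5.png

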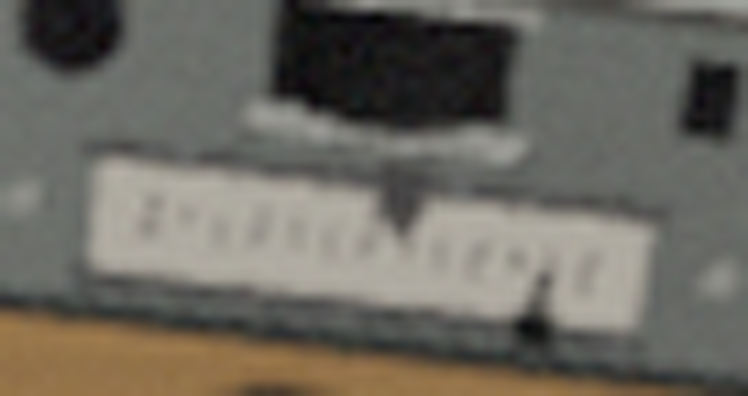

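The zoom (11x) shows the marker point at (402,237), the pointer shaft from (548,268) to its foot at (533,325), and the wheel at u 280–510, v 10–120.

```bash
cat >> h.py <<'E'
YAW=-.096
O=np.array([.584,-.0545,0]);X=np.array([np.cos(YAW),np.sin(YAW),0]);Y=np.array([-X[1],X[0],0])
N=-np.sin(TH)*X+[0,0,np.cos(TH)];U=np.cos(TH)*X+[0,0,np.sin(TH)];P0=O+[0,0,.05]
def pan(c,uv,h):
    p=onplane(c,uv,P0+N*h,N);return ((p-P0)@U).round(4),((p-P0)@Y).round(4)
def at(s,y,h): return P0+U*s+Y*y+N*h
E
python3 - <<'E'
from h import *
t=np.load("top1.npz")
T=lambda u,v:(288+(u+.5)/11-.5,180+(v+.5)/11-.5)
print("mark",pan(t,T(402,237),.002));print("ptr",pan(t,T(545,275),.01),pan(t,T(541,290),.01))
print("wheel low",pan(t,T(395,125),.015),"c",pan(t,T(395,66),.013),"top",pan(t,T(395,10),.013),"L/R",pan(t,T(280,60),.006),pan(t,T(512,75),.006))
print("cheek",pan(t,T(385,130),.006),"scale",pan(t,T(90,155),0),pan(t,T(655,215),0))
print("hover",at(.093,-.001,.10),"pre",at(.06,-.001,.19))
go(at(.06,-.001,.19),tilt(YAW))
E
```

```text
mark (np.float64(0.0356), np.float64(-0.0091))
ptr (np.float64(0.0333), np.float64(-0.0484)) (np.float64(0.0285), np.float64(-0.0479))
wheel low (np.float64(0.0769), np.float64(-0.0034)) c (np.float64(0.0933), np.float64(-0.0016)) top (np.float64(0.1097), np.float64(0.0001)) L/R (np.float64(0.0876), np.float64(0.0285)) (np.float64(0.0906), np.float64(-0.0326))
cheek (np.float64(0.0701), np.float64(-0.0011)) scale (np.float64(0.0494), np.float64(0.0769)) (np.float64(0.0496), np.float64(-0.076))
hover [ 0.59083546 -0.05616285  0.18638369] pre [ 0.50808788 -0.04819459  0.2341157 ]
move [-0.1289 -0.3194  0.0643] [-0.     -0.2227  0.0003] mm 210.2421684122648 deg 40.093181003187766
```

Call:
carry_out:
  motion:
    - [[-0.02,-0.05,0,0,0,0,-1],[-0.05,-0.12,0,0,-0.04,0,-1],[-0.08,-0.18,0,0,-0.08,0,-1],[-0.1,-0.24,0.02,0,-0.12,0,-1],[-0.12,-0.29,0.04,0,-0.16,0,-1],[-0.129,-0.319,0.06,0,-0.19,0,-1],[-0.129,-0.319,0.064,0,-0.223,0,-1],[-0.129,-0.319,0.064,0,-0.223,0,-1],[-0.129,-0.319,0.064,0,-0.223,0,-1],[-0.129,-0.319,0.064,0,-0.223,0,-1]]

```text
clock: 7.82
tcp_pos: [0.5091, -0.0475, 0.2369]
eef_rot: [0.115, 2.439, -0.042]
contact_force: [0.4, 0.1, 1.0]
opening: 0.001
```

```bash
python3 - <<'E'
from h import *
go(at(.093,-.010,.06),tilt(YAW))
E
```

```text
move [-0.0504 -0.0166  0.2192] [0.0003 0.0006 0.0004] mm 135.3390084905156 deg 0.1437776231694216
```

Call:
carry_out:
  motion:
    - [[-0.025,-0.0166,0.02,0,0,0,-1],[-0.05,-0.0166,0.05,0,0,0,-1],[-0.05,-0.0166,0.09,0,0,0,-1],[-0.05,-0.0166,0.13,0,0,0,-1],[-0.05,-0.0166,0.17,0,0,0,-1],[-0.05,-0.0166,0.205,0,0,0,-1],[-0.05,-0.0166,0.219,0,0,0,-1],[-0.05,-0.0166,0.219,0,0,0,-1],[-0.05,-0.0166,0.219,0,0,0,-1]]

```text
clock: 8.57
tcp_pos: [0.6155, -0.0675, 0.1553]
eef_rot: [0.115, 2.439, -0.042]
contact_force: [0.4, -0.3, 0.5]
opening: 0.0
```

```bash
python3 - <<'E'
from h import *
from plant import ctrl
go(at(.093,-.010,.020),tilt(YAW))
s=ctrl.capture("side");t=ctrl.capture("top")
z=lambda i,w,h:cv2.resize(i,(w,h),interpolation=cv2.INTER_CUBIC)
cv2.imwrite("pics/c6.png",np.hstack([z(t["frame"][165:248,270:370],400,332),z(s["frame"][185:310,190:340],400,332)]))
E
```

```text
move [-0.0003 -0.0002  0.0662] [0.0004 0.0008 0.0005] mm 39.726876121065715 deg 0.1806125784820971
```

View pics/c6.png

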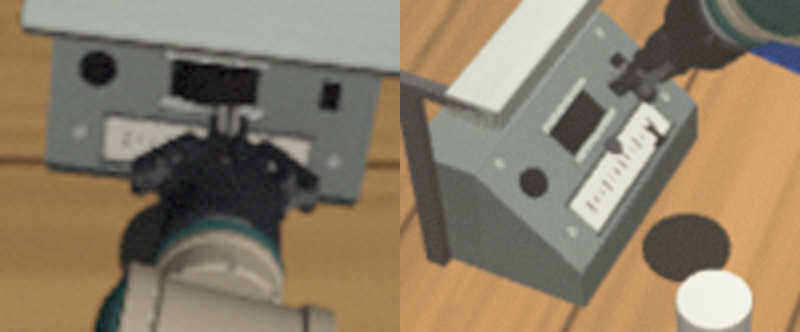

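Picture 8 shows the tilted fingers heading for the wheel, clear of the lamp bar. The scale, pointer and marker stay visible in the side view. I'll descend.

Call:
carry_out:
  motion:
    - [[0,0,0.02,0,0,0,-1],[0,0,0.04,0,0,0,-1],[0,0,0.055,0,0,0,-1],[0,0,0.063,0,0,0,-1],[0,0,0.067,0,0,0,-1],[0,0,0.067,0,0,0,-1],[0,0,0.067,0,0,0,-1]]

```text
clock: 9.25
tcp_pos: [0.6406, -0.0705, 0.1246]
eef_rot: [0.116, 2.438, -0.042]
contact_force: [-0.3, -0.8, -0.1]
opening: 0.001
```

Call:
carry_out:
  motion:
    - [[0,0,0.002,0,0,0,-1],[0,0,0.004,0,0,0,-1],[0,0,0.004,0,0,0,-1],[0,0,0.004,0,0,0,-1]]

```text
clock: 9.58
tcp_pos: [0.6421, -0.0706, 0.1219]
eef_rot: [0.116, 2.439, -0.042]
contact_force: [1.0, -0.4, -0.1]
opening: 0.004
```

Call:
carry_out:
  motion:
    - [[0,0,0.002,0,0,0,-1],[0,0,0.004,0,0,0,-1],[0,0,0.004,0,0,0,-1],[0,0,0.004,0,0,0,-1]]

```text
clock: 9.92
tcp_pos: [0.6436, -0.0707, 0.1199]
eef_rot: [0.116, 2.439, -0.042]
contact_force: [-0.5, -0.7, 0.2]
opening: 0.002
```

Call:
carry_out:
  motion:
    - [[0,0,0.002,0,0,0,-1],[0,0,0.004,0,0,0,-1],[0,0,0.004,0,0,0,-1],[0,0,0.004,0,0,0,-1]]

```text
clock: 10.25
tcp_pos: [0.6453, -0.0709, 0.1184]
eef_rot: [0.116, 2.438, -0.042]
contact_force: [-3.0, -0.1, 2.4]
opening: -0.003
```

Call:
carry_out:
  motion:
    - [[0,0,0.002,0,0,0,-1],[0,0,0.004,0,0,0,-1],[0,0,0.004,0,0,0,-1],[0,0,0.004,0,0,0,-1]]

```text
clock: 10.58
tcp_pos: [0.6468, -0.071, 0.1166]
eef_rot: [0.116, 2.438, -0.042]
contact_force: [-3.3, 0.4, 4.4]
opening: -0.002
```

Call:
carry_out:
  motion:
    - [[0,0.004,0,0,0,0,-1],[0,0.008,0,0,0,0,-1],[0,0.012,0,0,0,0,-1],[0,0.016,0,0,0,0,-1],[0,0.02,0,0,0,0,-1],[0,0.024,0,0,0,0,-1],[0,0.028,0,0,0,0,-1],[0,0.032,0,0,0,0,-1],[0,0.034,0,0,0,0,-1],[0,0.034,0,0,0,0,-1]]

```text
clock: 11.42
tcp_pos: [0.6489, -0.0501, 0.1167]
eef_rot: [0.116, 2.438, -0.042]
contact_force: [-3.3, -0.3, 4.6]
opening: 0.001
```

```bash
python3 - <<'E'
from h import *
from plant import ctrl
o=ctrl.observe();d=o["tcp_pos"]-P0;print(d@U,d@Y,d@N,o["contact_force"]@N)
s=ctrl.capture("side");np.savez("side2.npz",**s);a=np.load("side1.npz")["frame"]
z=lambda i:cv2.resize(i[215:275,245:305],(400,400),interpolation=cv2.INTER_CUBIC)
cv2.imwrite("pics/c7.png",np.hstack([z(a),z(s["frame"])]))
E
```

```text
0.09202242903884932 0.010561176707257347 0.009820527135892576 5.654961354240681
```

View pics/c7.png

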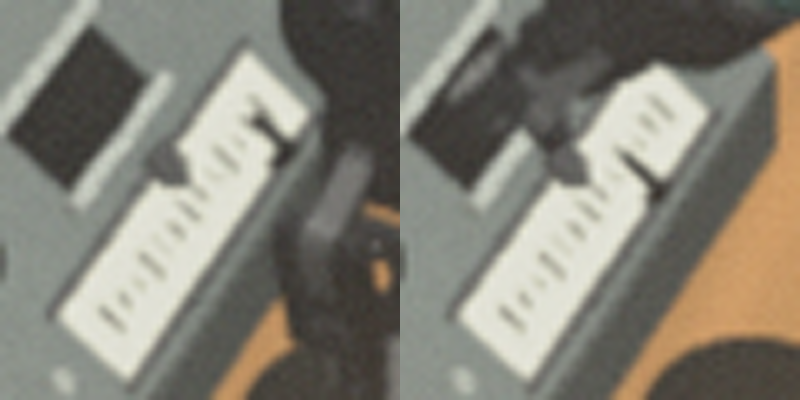

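```bash
python3 - <<'E'
from h import *
a=np.load("side1.npz")
S=lambda u,v:(245+(u+.5)/6.667-.5,215+(v+.5)/6.667-.5)
for n,p,h in(("mark",(183,187),.002),("p0",(268,128),.01),("p1",(235,165),.0065),("p0foot",(282,155),.004),("p1foot",(256,192),.002)): print(n,pan(a,S(*p),h))
E
```

```text
mark (np.float64(0.0386), np.float64(-0.002))
p0 (np.float64(0.0262), np.float64(-0.0444))
p1 (np.float64(0.0279), np.float64(-0.0232))
p0foot (np.float64(0.0139), np.float64(-0.0445))
p1foot (np.float64(0.0139), np.float64(-0.0243))
```

The pointer moved about 20.5 mm, the same as the stroke, so there was no slip. About 20 mm remain, so I'll lift, go back and stroke again.

Call:
carry_out:
  motion:
    - [[0,0,-0.01,0,0,0,-1],[0,0,-0.025,0,0,0,-1],[0,0,-0.025,0,0,0,-1],[0,-0.017,-0.025,0,0,0,-1],[0,-0.034,-0.025,0,0,0,-1],[0,-0.034,-0.025,0,0,0,-1],[0,-0.034,-0.025,0,0,0,-1]]

```text
clock: 12.05
tcp_pos: [0.6368, -0.0702, 0.1272]
eef_rot: [0.117, 2.44, -0.042]
contact_force: [0.3, -1.0, -0.9]
opening: 0.001
```

Call:
carry_out:
  motion:
    - [[0,0,0.008,0,0,0,-1],[0,0,0.014,0,0,0,-1],[0,0,0.018,0,0,0,-1],[0,0,0.021,0,0,0,-1],[0,0,0.024,0,0,0,-1],[0,0,0.025,0,0,0,-1],[0,0,0.025,0,0,0,-1],[0,0,0.025,0,0,0,-1]]

```text
clock: 12.72
tcp_pos: [0.6465, -0.0708, 0.1162]
eef_rot: [0.116, 2.44, -0.042]
contact_force: [-6.0, 1.5, 3.3]
opening: -0.002
```

Call:
carry_out:
  motion:
    - [[0,0.004,0,0,0,0,-1],[0,0.008,0,0,0,0,-1],[0,0.012,0,0,0,0,-1],[0,0.016,0,0,0,0,-1],[0,0.02,0,0,0,0,-1],[0,0.024,0,0,0,0,-1],[0,0.028,0,0,0,0,-1],[0,0.032,0,0,0,0,-1],[0,0.033,0,0,0,0,-1],[0,0.033,0,0,0,0,-1]]

```text
clock: 13.55
tcp_pos: [0.6485, -0.0512, 0.1164]
eef_rot: [0.116, 2.439, -0.043]
contact_force: [-6.3, 0.7, 3.1]
opening: -0.001
```

Call:
carry_out:
  motion:
    - [[0,0,-0.01,0,0,0,-1],[0,0,-0.03,0,0,0,-1],[0,0,-0.06,0,0,0,-1],[0,0,-0.1,0,0,0,-1],[0,0,-0.15,0,0,0,-1],[0,0,-0.2,0,0,0,-1],[0,0,-0.26,0,0,0,-1],[0,0,-0.26,0,0,0,-1],[0,0,-0.26,0,0,0,-1]]

```text
clock: 14.3
tcp_pos: [0.5486, -0.0418, 0.239]
eef_rot: [0.116, 2.433, -0.043]
contact_force: [0.1, 0.9, -0.4]
opening: 0.001
```

```bash
python3 - <<'E'
from h import *
from plant import ctrl
s=ctrl.capture("side");t=ctrl.capture("top");np.savez("side3.npz",**s);np.savez("top3.npz",**t)
z=lambda i:cv2.resize(i,(400,400),interpolation=cv2.INTER_CUBIC)
cv2.imwrite("pics/c8.png",np.hstack([z(t["frame"][185:220,305:340]),z(s["frame"][215:265,245:295])]))
E
```

```text
(no output)
```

View pics/c8.png

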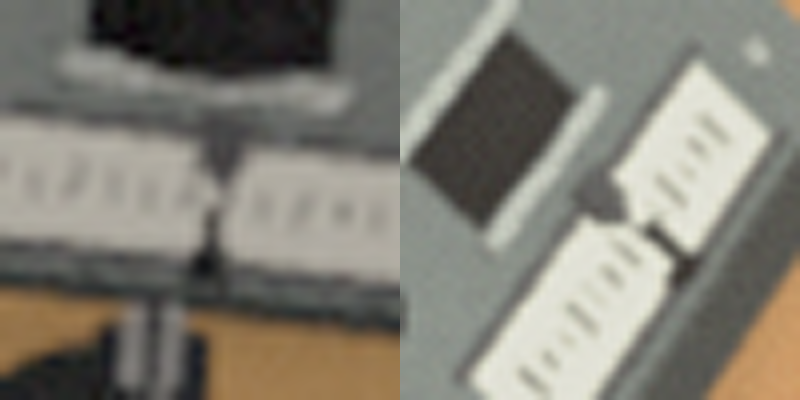

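In the top crop the pointer runs from (206,265) to (212,218), just under the marker point at (218,185). In the side crop it runs from (683,270) to (655,228), pointing at the marker point at (622,218). Now the numbers.

```bash
python3 - <<'E'
from h import *
t=np.load("top3.npz");s=np.load("side3.npz")
T=lambda u,v:(305+(u+.5)/11.43-.5,185+(v+.5)/11.43-.5)
S=lambda u,v:(245+(u-400+.5)/8-.5,215+(v+.5)/8-.5)
print("top mark",pan(t,T(219,184),.002),"ptr",pan(t,T(212,222),.01),pan(t,T(206,262),.005))
for h in(.002,.006,.01):print("side mark",h,pan(s,S(623,218),h),"ptr",pan(s,S(658,232),h),"foot",pan(s,S(683,270),h))
go((.52,-.04,.30),down(-.096))
go((.4495,.150,.27),down(-.096))
E
```

```text
top mark (np.float64(0.037), np.float64(-0.0078)) ptr (np.float64(0.0301), np.float64(-0.007)) (np.float64(0.0148), np.float64(-0.0068))
side mark 0.002 (np.float64(0.0389), np.float64(-0.0048)) ptr (np.float64(0.027), np.float64(-0.0103)) foot (np.float64(0.0134), np.float64(-0.0062))
side mark 0.006 (np.float64(0.04), np.float64(-0.0016)) ptr (np.float64(0.0281), np.float64(-0.0071)) foot (np.float64(0.0146), np.float64(-0.003))
side mark 0.01 (np.float64(0.0411), np.float64(0.0015)) ptr (np.float64(0.0293), np.float64(-0.0039)) foot (np.float64(0.0158), np.float64(0.0002))
move [-0.0337 -0.0015 -0.1134] [1.000e-04 2.228e-01 3.000e-04] mm 71.00628361909561 deg 40.1002223386522
move [ 0.111   0.3025 -0.1699] [1.000e-04 2.228e-01 3.000e-04] mm 218.56385558120706 deg 40.1002223386522
```

Both views put the pointer within about 1 mm of the marker (+0.8 mm top, +0.9 mm side). Now back to the can.

Call:
carry_out:
  motion:
    - [[0.01,0.01,-0.06,0,0.0,0,-1],[0.02,0.03,-0.11,0,0.03,0,-1],[0.04,0.08,-0.15,0,0.07,0,0],[0.06,0.14,-0.17,0,0.11,0,1],[0.08,0.2,-0.17,0,0.15,0,1],[0.1,0.26,-0.17,0,0.19,0,1],[0.111,0.302,-0.17,0,0.223,0,1],[0.111,0.302,-0.17,0,0.223,0,1],[0.111,0.302,-0.17,0,0.223,0,1],[0.111,0.302,-0.17,0,0.223,0,1]]

```text
clock: 15.23
tcp_pos: [0.4497, 0.1494, 0.2693]
eef_rot: [-0.149, -3.137, 0.002]
contact_force: [0.0, -1.2, -0.2]
opening: 1.005
```

```bash
python3 - <<'E'
from h import *
go((.4497,.150,.143),down(-.096))
E
```

```text
move [-2.000e-04  1.200e-03  2.104e-01] [-0.0003 -0.0005  0.0003] mm 126.26564439671506 deg 0.11845475098570656
```

Call:
carry_out:
  motion:
    - [[0,0.001,0.03,0,0,0,1],[0,0.001,0.07,0,0,0,1],[0,0.001,0.11,0,0,0,1],[0,0.001,0.15,0,0,0,1],[0,0.001,0.18,0,0,0,1],[0,0.001,0.2,0,0,0,1],[0,0.001,0.209,0,0,0,1],[0,0.001,0.209,0,0,0,1],[0,0.001,0.209,0,0,0,1]]

```text
clock: 15.98
tcp_pos: [0.4501, 0.1501, 0.1465]
eef_rot: [0.15, 3.136, 0.001]
contact_force: [-0.2, 0.6, -0.1]
opening: 1.002
```

Call:
carry_out:
  motion:
    - [[0,0,0,0,0,0,-1],[0,0,0,0,0,0,-1],[0,0,0,0,0,0,-1],[0,0,0,0,0,0,-1],[0,0,0,0,0,0,-1],[0,0,0,0,0,0,-1],[0,0,0,0,0,0,-1],[0,0,0,0,0,0,-1],[0,0,0,0,0,0,-1],[0,0,0,0,0,0,-1]]

```text
clock: 16.82
tcp_pos: [0.4504, 0.1507, 0.1469]
eef_rot: [0.149, 3.135, 0.002]
contact_force: [-0.5, 1.2, 5.9]
opening: 0.688
```

Call:
carry_out:
  motion:
    - [[0,0,-0.01,0,0,0,-1],[0,0,-0.02,0,0,0,-1],[0,0,-0.03,0,0,0,-1],[0,0,-0.04,0,0,0,-1],[0,0,-0.05,0,0,0,-1],[0,0,-0.06,0,0,0,-1],[0,0,-0.06,0,0,0,-1],[0,0,-0.06,0,0,0,-1]]

```text
clock: 17.48
tcp_pos: [0.4498, 0.1503, 0.1816]
eef_rot: [0.149, 3.137, 0.0]
contact_force: [-0.2, 0.1, -2.9]
opening: 0.687
```

```bash
python3 - <<'E'
from h import *
from plant import ctrl
t=np.load("top3.npz");s0=np.load("side1.npz")
# can & mat measured with the same (side) camera before regrasp, for the offset of can vs TCP
f=s0["frame"];hsv=cv2.cvtColor(f,cv2.COLOR_BGR2HSV)
m=((hsv[...,1]<40)&(hsv[...,2]>215)).astype(np.uint8);m[:275]=0;m[315:]=0;m[:,:285]=0;m[:,345:]=0
k=max(cv2.findContours(m,0,1)[0],key=cv2.contourArea);e=cv2.fitEllipse(k);print("cap top",e,onz(s0,e[0],.18))
for n in("side1","side3"):
    c=np.load(n+".npz");g=(cv2.cvtColor(c["frame"],cv2.COLOR_BGR2HSV)[...,2]<75).astype(np.uint8)
    r=np.where(g[262:295,275:330]);print(n,"mat px",r[1].min()+275,r[1].max()+275,r[0].min()+262,r[0].max()+262)
# mat predicted outline in side for top-based centre
for ctr in((.5357,-.033),(.536,-.029)):
    q=np.array([px(s0,np.array([ctr[0]+.042*np.cos(a),ctr[1]+.042*np.sin(a),.004])) for a in np.linspace(0,6.28,60)]);print(ctr,q.min(0),q.max(0))
go((.536,-.0315,.179),down(-.096))
E
```

```text
cap top ((307.512451171875, 297.3460693359375), (21.02248191833496, 27.066673278808594), 89.74784851074219) [0.44764634 0.15349503 0.18      ]
side1 mat px 282 311 262 289
side3 mat px 282 312 267 289
(0.5357, -0.033) [281.04309675 264.19746359] [314.44158469 289.7264361 ]
(0.536, -0.029) [280.3743884  265.27903195] [313.83091169 290.89417358]
move [-0.1718 -0.288   0.0044] [0.0001 0.0002 0.0003] mm 201.23913028295965 deg 0.06956357315704298
```

Call:
carry_out:
  motion:
    - [[-0.01,-0.016,0,0,0,0,-1],[-0.03,-0.049,0,0,0,0,-1],[-0.055,-0.09,0,0,0,0,-1],[-0.08,-0.13,0,0,0,0,-1],[-0.105,-0.17,0,0,0,0,-1],[-0.13,-0.21,0,0,0,0,-1],[-0.15,-0.247,0,0,0,0,-1],[-0.165,-0.275,0,0,0,0,-1],[-0.1735,-0.289,0,0,0,0,-1],[-0.1735,-0.289,0,0,0,0,-1]]

```text
clock: 18.32
tcp_pos: [0.537, -0.0342, 0.1805]
eef_rot: [-0.153, -3.137, 0.0]
contact_force: [0.8, -0.3, -2.3]
opening: 0.688
```

Call:
carry_out:
  motion:
    - [[0,0,0.012,0,0,0,-1],[0,0,0.024,0,0,0,-1],[0,0,0.034,0,0,0,-1],[0,0,0.042,0,0,0,-1],[0,0,0.047,0,0,0,-1],[0,0,0.047,0,0,0,-1],[0,0,0.047,0,0,0,-1]]

```text
clock: 18.9
tcp_pos: [0.5367, -0.0319, 0.153]
eef_rot: [-0.149, -3.138, -0.0]
contact_force: [0.1, 0.6, -2.2]
opening: 0.68
```

```bash
python3 - <<'E'
from h import *
from plant import ctrl
print(ctrl.observe()["contact_force"],ctrl.observe()["tcp_pos"])
s=ctrl.capture("side");t=ctrl.capture("top")
z=lambda i:cv2.resize(i,(400,400),interpolation=cv2.INTER_CUBIC)
cv2.imwrite("pics/c9.png",np.hstack([z(t["frame"][205:250,290:335]),z(s["frame"][215:305,250:340])]))
E
```

```text
[ 0.083649    0.58491806 -2.17628819] [ 0.53669525 -0.03193002  0.153     ]
```

View pics/c9.png

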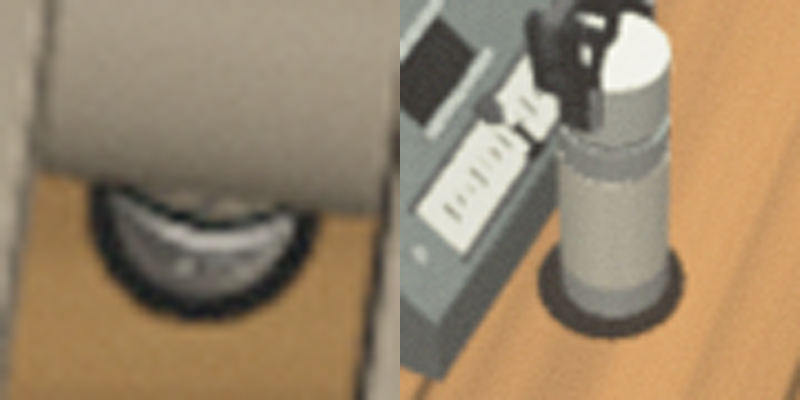

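Picture 11 shows the can just above the mat with even black margins all round. I'll lower the last 2–3 mm.

Call:
carry_out:
  motion:
    - [[0,0,0.002,0,0,0,-1],[0,0,0.003,0,0,0,-1],[0,0,0.003,0,0,0,-1]]

```text
clock: 19.25
tcp_pos: [0.5367, -0.0322, 0.1512]
eef_rot: [0.149, 3.138, 0.0]
contact_force: [0.1, -0.4, -3.1]
opening: 0.687
```

Call:
carry_out:
  motion:
    - [[0,0,0.001,0,0,0,-1],[0,0,0.0015,0,0,0,-1],[0,0,0.0015,0,0,0,-1]]

```text
clock: 19.5
tcp_pos: [0.537, -0.0322, 0.1509]
eef_rot: [0.149, 3.137, 0.0]
contact_force: [-0.4, -0.1, 1.1]
opening: 0.686
```

Touchdown. I'll release, rise straight up and back off.

Call:
carry_out:
  motion:
    - [[0,0,0,0,0,0,1],[0,0,0,0,0,0,1],[0,0,0,0,0,0,1],[0,0,0,0,0,0,1],[0,0,0,0,0,0,1],[0,0,0,0,0,0,1]]

```text
clock: 20.0
tcp_pos: [0.5368, -0.0322, 0.1503]
eef_rot: [0.149, 3.138, 0.0]
contact_force: [0.5, 0.2, 0.0]
opening: 1.0
```

Call:
carry_out:
  motion:
    - [[0,0,-0.03,0,0,0,1],[0,0,-0.07,0,0,0,1],[0,0,-0.12,0,0,0,1],[0,0,-0.17,0,0,0,1],[0.02,0.05,-0.22,0,0,0,1],[0.06,0.1,-0.22,0,0,0,1],[0.12,0.16,-0.22,0,0,0,1],[0.18,0.22,-0.22,0,0,0,1],[0.18,0.28,-0.22,0,0,0,1],[0.18,0.28,-0.22,0,0,0,1]]

```text
clock: 20.83
tcp_pos: [0.4433, 0.1494, 0.2829]
eef_rot: [0.142, 3.137, 0.003]
contact_force: [0.0, 0.2, 0.3]
opening: 0.999
```

```bash
python3 - <<'E'
from h import *
from plant import ctrl
s=ctrl.capture("side");t=ctrl.capture("top")
z=lambda i:cv2.resize(i,(400,400),interpolation=cv2.INTER_CUBIC)
cv2.imwrite("pics/c10.png",np.hstack([z(t["frame"][180:245,290:355]),z(s["frame"][210:310,235:335])]))
t0=np.load("top0.npz")["frame"]
for n,(a,b,c,d) in dict(bin=(180,255,390,455),jar=(180,215,160,205),wr=(260,292,402,475)).items(): print(n,np.abs(t0[a:b,c:d].astype(int)-t["frame"][a:b,c:d]).mean().round(2))
E
```

```text
bin 2.49
jar 2.08
wr 2.16
```

View pics/c10.png

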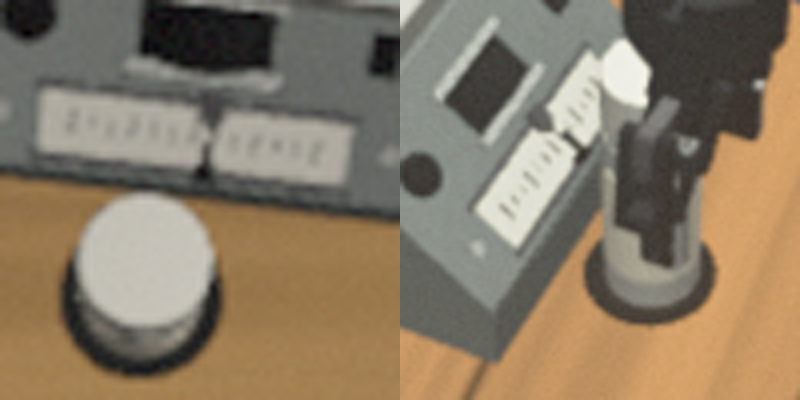

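The last picture shows the can upright in the middle of the mat and the pointer under the marker point. The bin, jar and wrench are unchanged and the gripper is clear, so I'm handing in.

```bash
python3 -c "
from plant import ctrl
print(ctrl.sign_off())"
```

```text
the job is handed in; nothing more can be done
None
```

I stood the can on the bench about 0.2 m from its mat. Then I rolled the wheel in two 20 mm strokes at about 6–7 N with the gripper tilted along the panel's normal. After that I put the can back on its mat and handed in at about 21 s, with the gripper clear of everything. The sign-off gives no verdict.

My last checks:
- **Pointer:** measured after the second stroke, within about 1 mm of the marker in both views (+0.8 mm top, +0.9 mm side). The final picture still shows it under the marker.
- **Can:** upright, released where I measured the mat's middle. The black margin looked even all round just before touchdown, and I estimate it is within about 3 mm of centre.
- **Bin, jar and wrench:** the top view of each matches the start apart from small differences I take to be image noise.

**Disagreement:** the two cameras differed by 3–5 mm in y on the mat and the can, and by up to 13 mm on my first rough marks of the wheel and marker. I worked from the top view and checked it against the side view, comparing pointer and marker within each view.

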